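# Post a spare-cone case through the one-way flap of a return chute

### The arm

A 6-joint arm with a two-finger parallel gripper is mounted at the origin on a cart in front of the work surface, level with it; the furniture and walls round the work are solid. World frame = base frame: x ahead of the robot, y to its left, z up, the work surface at z = 0. Lengths are in m, angles in rad, forces in N, time in s.
With the tool pointing down it reaches from about 0.275 to 0.975 m from the base axis. Payload 8.4 kg.
Tool frame: the origin (TCP) lies between the finger pads; the fingertips stand tcp_to_tips ahead of it and the grasp point (between the pads) lies 5 mm behind it (tcp_to_tips is the distance from the TCP to the fingertips, in m); z points along the fingers, y is the direction in which the jaws open and shut (so a half turn about z gives the same grasp; the last joint's range is limited). The gripper opens to 92 mm and grips with 3 to 60 N. Pads are 20 mm wide; open, the fingers measure 128 mm over their backs; the gripper's body (75 mm by 189 mm) begins 69 mm behind the grasp point.
Start: joints at [1.239, 0.353, 1.633, -0, 1.155, -0.002], TCP at [0.202, 0.591, 0.229] pointing down, gripper open.
Joint ranges: [-2.63, 2.63], [-0.92, 2.1], [0.06, 2.66], [-1.3, 4.44], [0, 2.69], [-3.02, 3.02]. Speed limits (rad/s): [2.22, 2.22, 2.79, 3.14, 3.14, 3.14].

### API

Orientations are given as a unit quaternion [x, y, z, w].
In Python, from cell import get_state, get_image, camera_info, job_done, masks_of, tcp_to_tips gives the robot as it stands.
- The arm moves only by the shell command python3 -m crank 'ROWS' [FORCE]. ROWS is JSON, a list of rows, each a list of 5 numbers: the closure, from -1 (fully open) to 1 (shut), then the shift along the tool's x, y, z in m, then the turn about the tool's z in degrees. A call has 1 to 20 rows; each row shifts and turns the commanded pose from where the row before left it, along the tool's axes as they then stand; what a row does not reach is not made up. A row lasts 1/10 s, in which the tool goes at most 50 mm and 8.59 degrees, less where a joint would pass 70% of its speed; a pose out of reach is approached as far as the arm can. A call is refused whole if a number of a shift passes 0.05 or a number of a turn 8.59, either way. A call with a gripper value outside its range is refused whole. The fingers move at their own pace and stop on an object; FORCE is the grip in N (left out, the last holds). Time passes only in rows, so rows that do not move let the fingers close. It gives the time, the measured TCP pose, the force and the opening at its end, in the units of the state.
- get_state(): the state, without advancing time (a new reading comes with each control period).
- get_image(name): name is "scene" or "side" or "wrist"; returns the picture (400x640x3 uint8, red, green, blue); there is no depth.
- camera_info(name): a dict with "mtx" (3x3 intrinsics, pixels), "dist_coeffs" ([k1, k2, p1, p2, k3] as OpenCV has them; the pictures are not rectified), "R" (3x3) and "t" (3): a world point X has camera coordinates R X + t. Camera axes: x right, y down, z forward; pixel columns grow to the right and rows downward; lengths in m; the calibration is good to about 2 mm. A picture is of the moment at which its call begins: read the wrist's pose just before it. camera_info takes no time and is no camera call; for the wrist camera it gives the pose at the moment of the call.
- job_done(): hands the job in, once; it reports no verdict.
Trained networks look in the newest picture that a camera, given by its name, has taken for a name from the list of things; names that differ only in an ending like _2 or _b are one class to them, and where a whole thing is asked for, a point or a joint stands for the part that bears it (a point fixed in the world has none). Each returns a list of dicts, best first, with "confidence" (0 to 1); they miss things now and then, are a little off and sometimes report something else, mostly with a low value. They report only what shows in the picture. A call takes as long as a camera call. They do not tell look-alikes from the thing itself.
- masks_of(label, camera): "region" (400x640 bool, what is visible of it) and "rect" ([left, top, right, bottom] in pixels, round what is visible of it).
The state is a dict: "time": time; "joint_positions": joint angles; "qd": joint speeds; "effort": joint torques, N m; "ee_pos": TCP position; "orientation": TCP orientation; "wrist_force": force on the tool from outside, world axes, zero at the start; "wrist_torque": the same for the moment, N m; "width": finger opening in m.
Only numpy, scipy, OpenCV 4.12 (cv2) and the standard library are available. Lean on these libraries where they do the work, as an engineer would, in place of code of your own. Each camera call takes 0.05 s, during which the arm holds its last target.

### The job

Put the round case on the chute's apron and push it along the channel, through the sprung flap, until it is pressed home against the end stop: feel for the stop, press lightly but surely against it for a moment, and do not ram it. Then draw the fingers slowly back out through the doorway so that they ease the flap shut behind the case; the flap must not snap shut. Leave the beaker, the bottle and the pen alone.

Things in the scene. Friction and masses are not known exactly. Their poses are not given: they have to be found in the camera images.
- case_center (a point): Centre (half-way up) of the loose round case: a flat black and white puck, 61 mm in diameter, 24 mm high, about 80 g, standing on the bench. It may be gripped across its diameter from above.
- chute: Fixed open-topped return chute, aluminium and grey plastic. Origin at bench height under the middle of its doorway (plane of the shut flap); x along the channel, inward; y left seen inward; z up. Slick floor 6 mm above the bench all along. Channel x = 0 to 145 mm, 74 mm wide (wider on the left up to x = 85 mm: bay of the open flap), wall tops 36 mm above the bench, door posts 40 mm.
- chute_apron (a point): Point on the floor of the chute's apron, 6 mm above the bench, 50 mm outside the doorway (chute x = -50 mm): a good place for the case. The apron is open floor from chute x = -100 to 0 mm, 100 mm wide; low flared guides (28 mm above the bench) stand only at x = -35 to 0 mm.
- stop_zone (a point): Point on the channel floor at chute x = 125.5 mm, fixed to the chute. The aluminium end stop (rigid plate across the channel, two black thumb screws, top 49 mm above the bench) has its face within 10 mm of it; its setting varies and is not measured: creep on and feel for it. Press the case on it with 6 to 10 N for half a second, never over 16 N. A case that is home is clear of the flap.
- flap (a joint): Slick white plastic flap across the doorway, 61 mm long, 9 to 34 mm above the bench. 0 = shut; it swings only inward, to 1.4 rad (along the left wall). Its spring (0.09 N m shut, 0.19 wide open; 1 to 5 N on the pusher) snaps it shut at over 10 rad/s if let go; over its last 0.35 rad it must stay under 6 rad/s.
- flap_hinge (a point): Upright hinge pin of the flap at the left door post, 46 mm left of the channel's middle. Once the case is past, the flap rests on the fingers behind it: keep them shut, in the middle, their broad side along the channel (35 mm deep), or it may slip in behind them. Drawn straight back at up to 40 mm/s until wholly outside the doorway, they let it down to shut without a snap.
- beaker: Loose clear beaker, 57 mm wide, 66 mm high, origin under its centre; to be left alone.
- bottle: Loose white screw-cap bottle, 48 mm wide, 101 mm high, origin under its centre; to be left alone.
- pen: Loose pen, 138 mm long, 16 mm thick, lying on the bench; to be left alone.
Not all that is in view belongs to the job. Several things look just like the part that bears case_center: the one meant starts farthest to the robot's left.

How it is judged:
By the outcome, as a careful person would: the job done as asked, in the order asked, and still so for the second after the job is handed in, with the robot touching nothing.
It also fails if it takes over 70 s, if anything falls off the work surface, if the arm or the gripper's body presses on something with over 40 N, if the wrist force passes 120 N, or if a joint passes its speed limit or range.

## Working session

There is one attempt and no reset: what is moved stays moved. The work goes in short steps, Python scripts to look and compute and a shell command to move; the robot and the scene stay as the last step left them, time stands still between calls to the robot, and variables do not carry over. Pictures are saved under pics/ and viewed, and the job is handed in when it is done.

```bash
mkdir -p pics; ls; python3 - <<'E'
from cell import *
import cv2
print(get_state(), tcp_to_tips)
for c in ["scene","side","wrist"]:
    im=get_image(c); cv2.imwrite(f"pics/{c}0.png",im[...,::-1])
    i=camera_info(c); print(c,i)
E
```

```text
pics
{'time': 0.0, 'joint_positions': array([ 1.23860181e+00,  3.53584028e-01,  1.63418067e+00,  1.95217859e-05,
        1.15514631e+00, -2.38959582e-03]), 'qd': array([-0.00080711,  0.00043066,  0.00172227,  0.00115319,  0.00019828,
        0.00051821]), 'effort': array([-3.26252986e-03, -5.93852127e+01, -3.34202421e+01,  6.95058843e-02,
        2.36543175e-02, -1.19057677e-04]), 'ee_pos': array([0.20224138, 0.59086156, 0.22788379]), 'orientation': array([ 1.64159975e-01,  9.86433509e-01, -6.48488439e-04, -1.18564074e-04]), 'wrist_force': array([-0.34449684, -0.18354815, -0.35378955]), 'wrist_torque': array([-0.01449679, -0.01655961,  0.01257988]), 'width': 0.09176031893174381} 0.014
scene {'mtx': array([[427.02088387,   0.        , 318.70033084],
       [  0.        , 427.02088387, 204.29240333],
       [  0.        ,   0.        ,   1.        ]]), 'dist_coeffs': array([-0.02699764,  0.        ,  0.        ,  0.        ,  0.        ]), 'R': array([[ 0.70588015, -0.70832967, -0.00151339],
       [-0.28678977, -0.2838431 , -0.91497799],
       [ 0.6476765 ,  0.64629882, -0.40350091]]
[... 268 characters left out ...]
, 0.        , 0.        , 0.        ]), 'R': array([[ 0.89678547, -0.44225561, -0.01363049],
       [-0.2679944 , -0.51839863, -0.81206026],
       [ 0.35207218,  0.73189674, -0.58341439]]), 't': array([-0.48398772,  0.20398955,  0.88040498])}
wrist {'mtx': array([[302.87169388,   0.        , 320.44944919],
       [  0.        , 302.87169388, 198.29068215],
       [  0.        ,   0.        ,   1.        ]]), 'dist_coeffs': array([0.01999345, 0.        , 0.        , 0.        , 0.        ]), 'R': array([[ 0.32424185,  0.94597326, -0.00134642],
       [ 0.90633107, -0.31024574,  0.28689993],
       [ 0.27098194, -0.09424527, -0.95795961]]), 't': array([-0.62419319, -0.03124612,  0.39295944])}
```

View pics/scene0.png

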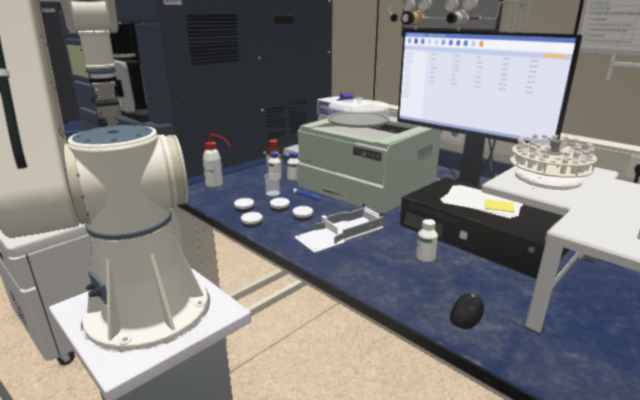

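View pics/side0.png

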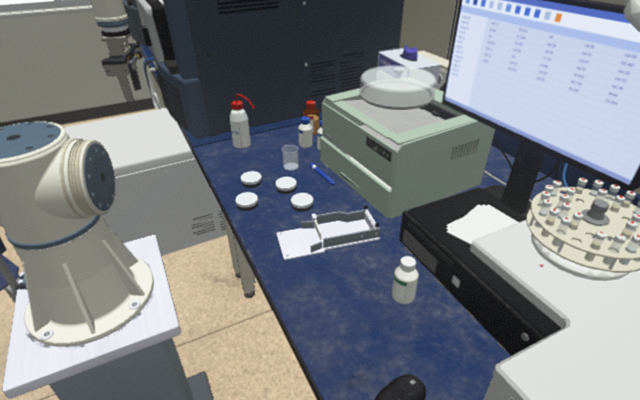

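View pics/wrist0.png

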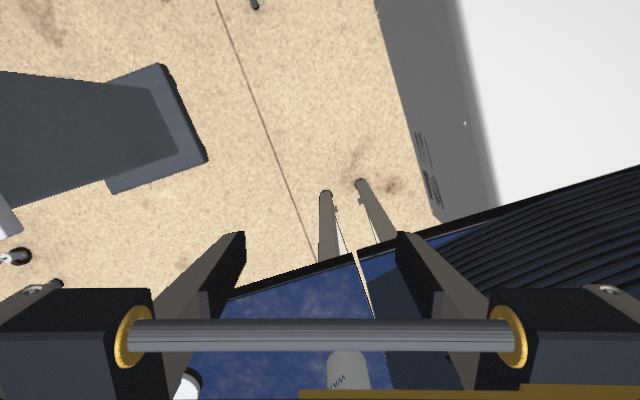

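Four pucks show in the scene view at about (244,204), (280,204), (252,219) and (303,212). The chute is near (345,225), with its apron toward the lower left at about (318,238). Next I'll measure their positions.

```bash
cat > h.py <<'E'
import numpy as np, cv2
from cell import *
def ray(c,uv,info=None):
    i=info or camera_info(c)
    p=cv2.undistortPoints(np.array(uv,float).reshape(-1,1,2),i["mtx"],i["dist_coeffs"]).reshape(-1,2)
    d=np.c_[p,np.ones(len(p))]@i["R"]; o=-i["R"].T@i["t"]; return o,d
def onz(c,uv,z,info=None):
    o,d=ray(c,uv,info); return o+d*((z-o[2])/d[:,2])[:,None]
def proj(c,X,info=None):
    i=info or camera_info(c)
    return cv2.projectPoints(np.array(X,float).reshape(-1,1,3),cv2.Rodrigues(i["R"])[0],i["t"],i["mtx"],i["dist_coeffs"])[0].reshape(-1,2)
E
python3 - <<'E'
from h import *
np.set_printoptions(precision=4,suppress=True)
for c in ["scene","side"]:
    im=get_image(c)
    for l in ["case_center","chute","flap","beaker","bottle","pen"]:
        for m in masks_of(l,c):
            if m["confidence"]<.2: continue
            r=m["rect"]; ys,xs=np.nonzero(m["region"])
            cen=[xs.mean(),ys.mean()]
            z={"case_center":.012,"beaker":.033,"bottle":.05,"pen":.008}.get(l,.02)
            print(c,l,round(m["confidence"],2),np.round(r),np.round(cen,1),onz(c,cen,z)[0])
    y0,y1,x0,x1=(160,260,220,400)if c=="scene" else(140,270,220,400)
    cv2.imwrite(f"pics/{c}_z.png",cv2.resize(im[y0:y1,x0:x1,::-1],None,fx=4.4,fy=4.4,interpolation=cv2.INTER_CUBIC))
E
```

```text
scene case_center 0.69 [235. 201. 254. 211.] [243.6 205.3] [0.4452 0.272  0.012 ]
scene case_center 0.6 [242. 209. 260. 226.] [251.  219.9] [0.3974 0.1693 0.012 ]
scene case_center 0.54 [291. 206. 312. 221.] [302.3 213.1] [0.536  0.0964 0.012 ]
scene case_center 0.48 [269. 198. 290. 212.] [278.8 204.2] [0.5293 0.1988 0.012 ]
scene chute 0.6 [295. 207. 380. 254.] [337.9 230.2] [ 0.5174 -0.0674  0.02  ]
scene bottle 0.93 [418. 221. 438. 261.] [426.9 242.2] [ 0.5806 -0.3065  0.05  ]
scene pen 0.47 [291. 190. 320. 204.] [306.1 194.4] [0.6531 0.203  0.008 ]
side case_center 0.76 [243. 171. 258. 190.] [250.7 178.7] [0.4513 0.2821 0.012 ]
side case_center 0.72 [290. 192. 314. 211.] [301.4 202.4] [0.5374 0.0981 0.012 ]
side case_center 0.7 [236. 188. 257. 208.] [246.1 200.9] [0.402 0.176 0.012]
side case_center 0.56 [279. 176. 296. 191.] [285.8 184.8] [0.5333 0.2013 0.012 ]
side chute 0.85 [281. 212. 381. 260.] [326.7 233.4] [ 0.5343 -0.0621  0.02  ]
side flap 0.57 [315. 222. 321. 239.] [317.4 229.7] [ 0.5201 -0.0386  0.02  ]
side beaker 0.89 [279. 141. 300. 172.] [290.  156.4] [0.5983 0.319  0.033 ]
side bottle 0.69 [391. 257. 420. 301.] [404.8 280.8] [ 0.5918 -0.302   0.05  ]
side pen 0.64 [308. 161. 335. 186.] [322.2 174.3] [0.659  0.2098 0.008 ]
```

View pics/scene_z.png

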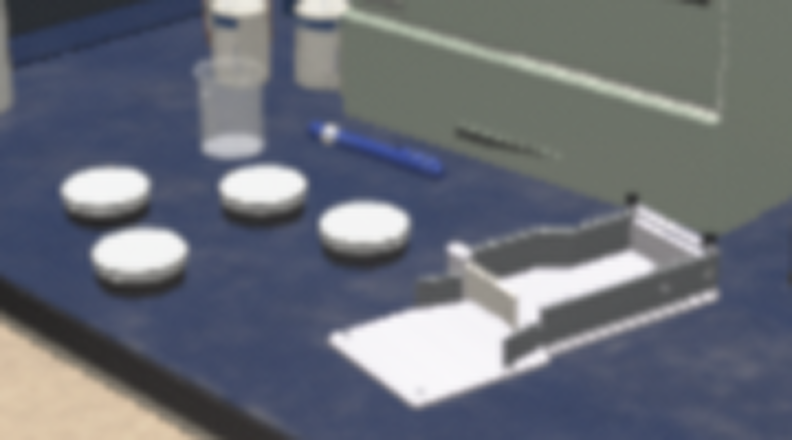

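View pics/side_z.png

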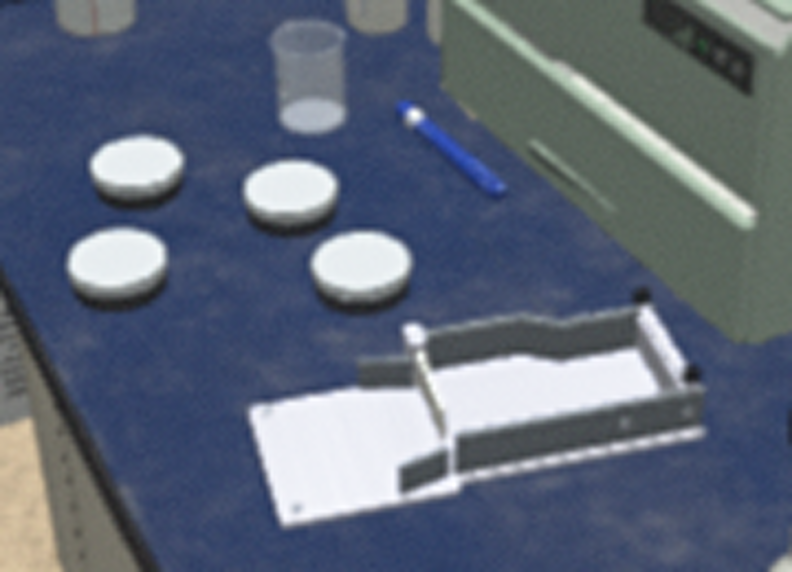

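Case candidates, side-view pixels with measured xy:
- (251,179): (0.447, 0.277)
- (286,185): (0.53, 0.20)
- (246,201): (0.40, 0.173)
- (301,202): (0.537, 0.097)

The one at y≈0.277, scene (244,205), is farthest to the robot's left. The enlarged crops agree: it is the upper-left puck in both. Next is a coarse chute pose.

```bash
python3 - <<'E'
from h import *
np.set_printoptions(precision=4,suppress=True)
s=lambda p,o:np.array(p)/4.4+np.array(o)
A=onz("side",s([[250,407],[284,524]],[220,140]),.006); print(A)
B=onz("scene",s([[332,340],[418,405]],[220,160]),.006); print(B)
# screws top ~.049
print(onz("side",s([[642,297],[692,373]],[220,140]),.049))
print(onz("scene",s([[632,198],[710,240]],[220,160]),.049))
print(onz("side",s([[704,435]],[220,140]),.003),onz("scene",s([[716,297]],[220,160]),.003))
i=camera_info("wrist"); st=get_state()
from scipy.spatial.transform import Rotation as R
T=R.from_quat(st["orientation"]).as_matrix()
print("cam in tool",T.T@(-i["R"].T@i["t"]-st["ee_pos"])); print("cam axes in tool\n",T.T@i["R"].T); print(T)
E
```

```text
[[ 0.4302  0.0142  0.006 ]
 [ 0.4104 -0.0853  0.006 ]]
[[ 0.4244  0.0048  0.006 ]
 [ 0.4059 -0.0902  0.006 ]]
[[ 0.6562 -0.0468  0.049 ]
 [ 0.6433 -0.12    0.049 ]]
[[ 0.6487 -0.0494  0.049 ]
 [ 0.6323 -0.1272  0.049 ]]
[[ 0.6528 -0.1239  0.003 ]] [[ 0.6451 -0.1257  0.003 ]]
cam in tool [ 0.0825 -0.0001 -0.1565]
cam axes in tool
 [[-0.0004 -0.958  -0.2869]
 [ 1.     -0.0003 -0.0004]
 [ 0.0003 -0.2869  0.958 ]]
[[-0.9461  0.3238  0.    ]
 [ 0.3238  0.9461  0.0001]
 [ 0.      0.0001 -1.    ]]
```

Heading for a point above the left-most case, then turning so the tool's y runs along the chute.

```bash
python3 -m crank '[[-1,-0.033,-0.0215,0,0],[-1,-0.033,-0.0215,0,0],[-1,-0.033,-0.0215,0,0],[-1,-0.033,-0.0215,0,0],[-1,-0.033,-0.0215,0,0],[-1,-0.033,-0.0215,0,0],[-1,-0.033,-0.0215,0,0],[-1,-0.033,-0.0215,0,0],[-1,-0.033,-0.0215,0,0],[-1,-0.033,-0.0215,0,0],[-1,0,0,0,8.2],[-1,0,0,0,8.2],[-1,0,0,0,8.2],[-1,0,0,0,8.2],[-1,0,0,0,8.2],[-1,0,0,0,8.2],[-1,0,0,0,8.2],[-1,0,0,0,8.2],[-1,0,0,0,8.2],[-1,0,0,0,8.2]]'
python3 - <<'E'
from h import *
from scipy.spatial.transform import Rotation as R
np.set_printoptions(precision=4,suppress=True)
st=get_state(); info=camera_info("wrist"); im=get_image("wrist"); cv2.imwrite("pics/w1.png",im[...,::-1])
T=R.from_quat(st["orientation"]).as_matrix(); print(st["time"],st["ee_pos"],st["joint_positions"]);print(T)
for m in masks_of("case_center","wrist"):
    ys,xs=np.nonzero(m["region"]); c=[xs.mean(),ys.mean()]
    print(m["confidence"],np.round(m["rect"]),onz("wrist",c,.02,info))
for m in masks_of("chute","wrist"): print(m["confidence"],m["rect"])
E
```

```text
time: 2.85
ee_pos: [0.445, 0.2811, 0.2287]
orientation: [0.773, 0.635, 0.0, -0.0]
wrist_force: [-0.3, -0.7, 0.1]
width: 0.092
2.85 [0.445  0.2811 0.2287] [0.5605 0.1995 1.8431 0.     1.0989 0.7565]
[[ 0.1948  0.9808  0.0001]
 [ 0.9808 -0.1948  0.0001]
 [ 0.0001  0.0001 -1.    ]]
0.93 [389. 271. 418. 314.] [[0.5205 0.0982 0.02  ]]
0.84 [282. 238. 326. 284.] [[0.4017 0.1749 0.02  ]]
0.8 [303. 155. 349. 204.] [[0.4486 0.2768 0.02  ]]
0.79 [341.3, 350.1, 463.8, 389.1]
```

View pics/w1.png

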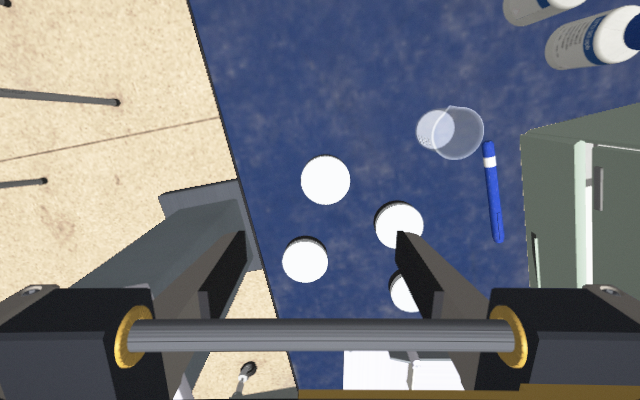

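The wrist view shows the target case at (326,180). The others are at (399,225), (305,260) and (405,293). Refining from the white top disc.

```bash
python3 - <<'E'
from h import *
np.set_printoptions(precision=4,suppress=True)
im=cv2.imread("pics/w1.png"); g=im.min(2)[140:215,290:360]
n,l,s,c=cv2.connectedComponentsWithStats((g>140).astype(np.uint8)); k=1+s[1:,4].argmax()
ct,_=cv2.findContours((l==k).astype(np.uint8),0,cv2.CHAIN_APPROX_NONE); e=cv2.fitEllipse(max(ct,key=len)); print(e,s[k])
p=onz("wrist",[c[k]+[290,140]],.024); print(p)
w=onz("wrist",[c[k]+[290+ s[k,2]/2,140],c[k]+[290-s[k,2]/2,140]],.024); print(np.linalg.norm(w[0]-w[1]))
print(np.array([[.1948,.9808],[.9808,-.1948]]).T@(p[0,:2]-[.445,.2811]))
E
```

```text
((35.053306579589844, 39.91521072387695), (48.35834503173828, 48.74583435058594), 79.99000549316406) [  11   16   49   49 1920]
[[0.4487 0.2769 0.024 ]]
0.05989718563171956
[-0.0034  0.0044]
```

```bash
python3 -m crank '[[-1,-0.0034,0.0044,0,0],[-1,0,0,0.04,0],[-1,0,0,0.04,0],[-1,0,0,0.04,0],[-1,0,0,0.035,0],[-1,0,0,0.025,0],[-1,0,0,0.018,0],[-1,0,0,0.0127,0],[-1,0,0,0,0],[0.5,0,0,0,0],[0.5,0,0,0,0],[0.5,0,0,0,0],[0.5,0,0,0,0],[0.5,0,0,0,0],[0.5,0,0,0,0]]' 15
```

```text
time: 4.5
ee_pos: [0.4492, 0.2771, 0.0186]
orientation: [0.771, 0.637, 0.001, 0.0]
wrist_force: [-0.2, -1.8, 6.1]
width: 0.0605
```

The grip reads 60.5 mm, which matches the case. Lifting and carrying it to the far side of the chute, where the wrist camera can see it.

```bash
python3 -m crank '[[0.5,0,0,-0.015,0],[0.5,0,0,-0.03,0],[0.5,0,0,-0.035,0],[0.5,0,0,-0.035,0],[0.5,0,0,-0.035,0],[0.5,-0.0357,0.0114,0,0],[0.5,-0.0357,0.0114,0,0],[0.5,-0.0357,0.0114,0,0],[0.5,-0.0357,0.0114,0,0],[0.5,-0.0357,0.0114,0,0],[0.5,-0.0357,0.0114,0,0],[0.5,-0.0357,0.0114,0,0],[0.5,-0.0357,0.0114,0,0],[0.5,-0.0357,0.0114,0,0],[0.5,-0.0357,0.0114,0,0],[0.5,-0.0357,0.0114,0,0],[0.5,-0.0357,0.0114,0,0],[0.5,0,0,0,0],[0.5,0,0,0,0]]' 
python3 - <<'E'
from h import *
np.set_printoptions(precision=5,suppress=True)
st=get_state(); info=camera_info("wrist"); im=get_image("wrist"); cv2.imwrite("pics/w2.png",im[...,::-1])
import pickle; pickle.dump((st,info,im),open("w2.pkl","wb"))
print(st["time"],st["ee_pos"],st["orientation"])
m=masks_of("chute","wrist"); print([(a["confidence"],a["rect"]) for a in m])
E
```

```text
time: 6.4
ee_pos: [0.5016, -0.17, 0.1676]
orientation: [0.772, 0.636, -0.0, -0.0]
wrist_force: [-0.2, -0.1, -1.6]
width: 0.0601
6.4 [ 0.50157 -0.17     0.16762] [ 0.77166  0.63604 -0.0001  -0.00042]
[]
```

View pics/w2.png

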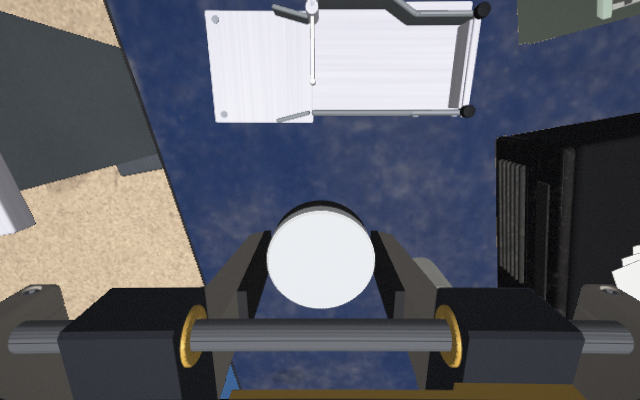

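```bash
python3 - <<'E'
import cv2
im=cv2.imread("pics/w2.png")[0:135,195:500]
cv2.imwrite("pics/w2z.png",cv2.resize(im,None,fx=2.6,fy=2.6,interpolation=cv2.INTER_CUBIC))
E
```

```text
(no output)
```

View pics/w2z.png

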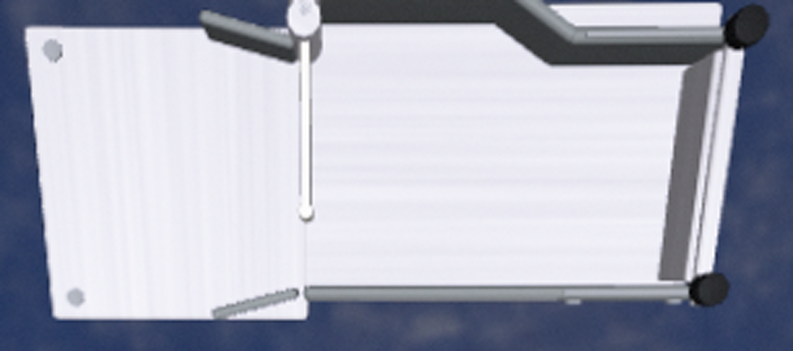

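```bash
python3 - <<'E'
from h import *
import pickle
from scipy.optimize import least_squares
np.set_printoptions(precision=4,suppress=True)
st,info,im=pickle.load(open("w2.pkl","rb"))
px=np.array([[25,28],[54,319],[307,319],[306,215],[303,18]])/2.6+[195,0]
C=np.array([[-.1,.05,.006],[-.1,-.05,.006],[0,-.05,.006],[0,-.015,.034],[0,.046,.04]])
def W(p,C):
    c,s=np.cos(p[2]),np.sin(p[2]); return np.c_[p[0]+c*C[:,0]-s*C[:,1],p[1]+s*C[:,0]+c*C[:,1],C[:,2]]
f=lambda p:(proj("wrist",W(p,C),info)-px).ravel()
r=least_squares(f,[.515,-.06,-.19]); print(r.x,np.degrees(r.x[2]),r.fun.reshape(-1,2)/1)
p=r.x
q=onz("wrist",np.array([[658,280],[685,70]])/2.6+[195,0],.006,info)
q2=onz("wrist",np.array([[400,287],[650,287]])/2.6+[195,0],.036,info)
c,s=np.cos(p[2]),np.sin(p[2]); R2=np.array([[c,-s],[s,c]])
print("stop",(q[:,:2]-p[:2])@R2,"wall",(q2[:,:2]-p[:2])@R2)
# held case top
from scipy.spatial.transform import Rotation as R
T=R.from_quat(st["orientation"]).as_matrix(); print("yaw of tool y",np.degrees(np.arctan2(T[1,1],T[0,1])))
for xc in(-.062,.045):
    t=np.array([p[0]+c*xc,p[1]+s*xc]); d=t-st["ee_pos"][:2]; print(xc,t,T[:2,:2].T@d)
sc=proj("scene",W(p,C)); sd=proj("side",W(p,C)); print(sc,sd)
E
```

```text
[ 0.5155 -0.055  -0.1953] -11.191056503754242 [[-0.5929 -0.2845]
 [-0.5178  0.4966]
 [ 0.4664  0.9588]
 [-0.0064  2.2981]
 [ 0.5818 -2.6337]]
stop [[ 0.1348 -0.0344]
 [ 0.1351  0.0372]] wall [[ 0.0329 -0.0367]
 [ 0.1203 -0.0367]]
yaw of tool y -11.005697933692481
-0.062 [ 0.4547 -0.043 ] [ 0.1157 -0.0703]
0.045 [ 0.5596 -0.0637] [0.1154 0.0367]
[[294.0452 235.8955]
 [313.974  251.0258]
 [344.935  240.5754]
 [337.439  226.4591]
 [324.7621 216.5377]] [[275.7915 233.0349]
 [283.3543 259.2877]
 [324.1296 251.3671]
 [320.1706 233.439 ]
 [313.8127 216.7813]]
```

The chute fit is good: about 1 px on the apron, and the right wall comes out at −36.7 mm against the nominal −37. The stop face is at about chute x = 0.135. Placing the case at chute x ≈ −62 mm so the front finger stays clear of the flap.

```bash
python3 -m crank '[[0.5,0.0231,-0.0141,0,0.2],[0.5,0.0231,-0.0141,0,0],[0.5,0.0231,-0.0141,0,0],[0.5,0.0231,-0.0141,0,0],[0.5,0.0231,-0.0141,0,0],[0.5,0,0,0,0],[0.5,0,0,0.03,0],[0.5,0,0,0.03,0],[0.5,0,0,0.03,0],[0.5,0,0,0.02,0],[0.5,0,0,0.015,0],[0.5,0,0,0.008,0],[0.5,0,0,0.004,0],[0.5,0,0,0.002,0],[0.5,0,0,0.002,0],[0.5,0,0,0,0],[0.5,0,0,0,0]]'
python3 - <<'E'
from h import *
for c in ["side","scene"]:
    im=get_image(c); y0,y1,x0,x1=(160,270,250,400)
    cv2.imwrite(f"pics/{c}_p.png",cv2.resize(im[y0:y1,x0:x1,::-1],None,fx=4,fy=4,interpolation=cv2.INTER_CUBIC))
print(get_state()["ee_pos"],get_state()["wrist_force"])
E
```

```text
time: 8.2
ee_pos: [0.4553, -0.0428, 0.0273]
orientation: [0.772, 0.635, 0.0, 0.0]
wrist_force: [0.3, 0.4, -0.5]
width: 0.0605
[ 0.45519475 -0.04284099  0.02720841] [ 0.25289542 -0.01118896 -1.05376264]
```

View pics/side_p.png

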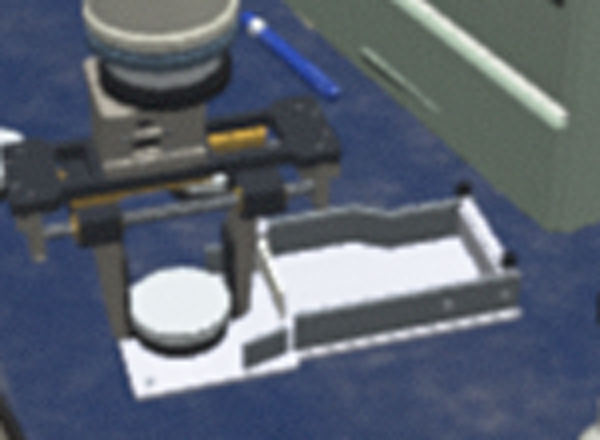

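The side view shows the case over the apron between the fingers, in front of the guides. Lowering the last 2 mm and releasing.

```bash
python3 -m crank '[[0.5,0,0,0.001,0],[0.5,0,0,0.001,0],[0.5,0,0,0.0005,0],[0.5,0,0,0,0]]'; python3 -m crank '[[-0.5,0,0,0,0],[-0.55,0,0,0,0],[-0.55,0,0,0,0],[-0.55,0,0,0,0]]'
```

```text
time: 8.7
ee_pos: [0.4551, -0.0428, 0.0246]
orientation: [0.772, 0.635, 0.0, 0.0]
wrist_force: [-0.8, 0.6, 4.9]
width: 0.0601
time: 9.1
ee_pos: [0.455, -0.0428, 0.0243]
orientation: [0.772, 0.635, -0.0, -0.0]
wrist_force: [-0.3, 0.9, -0.3]
width: 0.0712
```

```bash
python3 -m crank '[[-0.55,0,0,-0.01,0],[-0.55,0,0,-0.02,0],[-0.55,0,0,-0.02,0],[-0.55,0,0,-0.01,0],[1,0,-0.015,0,0],[1,0,-0.015,0,0],[1,0,-0.015,0,0],[1,0,-0.017,0,0],[1,0,0,0,0],[1,0,0,0,0],[1,0,0,0,0],[1,0,0,0,0]]'
python3 - <<'E'
from h import *
from scipy.spatial.transform import Rotation as R
np.set_printoptions(precision=4,suppress=True)
st=get_state(); info=camera_info("wrist"); im=get_image("wrist"); cv2.imwrite("pics/w3.png",im[...,::-1])
T=R.from_quat(st["orientation"]).as_matrix()
p=np.array([.5155,-.055,-.1953]);c,s=np.cos(p[2]),np.sin(p[2]); R2=np.array([[c,-s],[s,c]])
print(st["time"],st["width"],"tcp chute",(st["ee_pos"][:2]-p[:2])@R2,st["ee_pos"][2],"yaw err",np.degrees(np.arctan2(T[1,1],T[0,1])-p[2]))
for cam in("side","scene","wrist"):
    if cam!="wrist": get_image(cam)
    for m in masks_of("case_center",cam):
        ys,xs=np.nonzero(m["region"]); q=onz(cam,[[xs.mean(),ys.mean()]],.02 if cam!="wrist" else .027,info if cam=="wrist" else None)
        print(cam,m["confidence"],np.round(m["rect"]),(q[:,:2]-p[:2])@R2)
E
```

```text
time: 10.3
ee_pos: [0.3949, -0.031, 0.0844]
orientation: [0.772, 0.635, 0.0, 0.0]
wrist_force: [0.3, -0.1, 0.3]
width: 0.0099
10.3 0.009887591238379387 tcp chute [-0.123   0.0002] 0.08440938750323895 yaw err 0.0898448400824391
side 0.9 [291. 192. 316. 213.] [[-0.0104  0.1445]]
side 0.86 [284. 228. 306. 252.] [[-0.0616 -0.0012]]
side 0.78 [238. 189. 254. 209.] [[-0.1607  0.1874]]
side 0.59 [280. 175. 296. 190.] [[-0.0307  0.2371]]
scene 0.82 [305. 231. 326. 245.] [[-0.0667 -0.0079]]
scene 0.58 [243. 208. 261. 228.] [[-0.1643  0.182 ]]
wrist 0.76 [360. 179. 443. 259.] [[-0.0644  0.0013]]
wrist 0.72 [448.   0. 556.  47.] [[-0.0168  0.1338]]
```

View pics/w3.png

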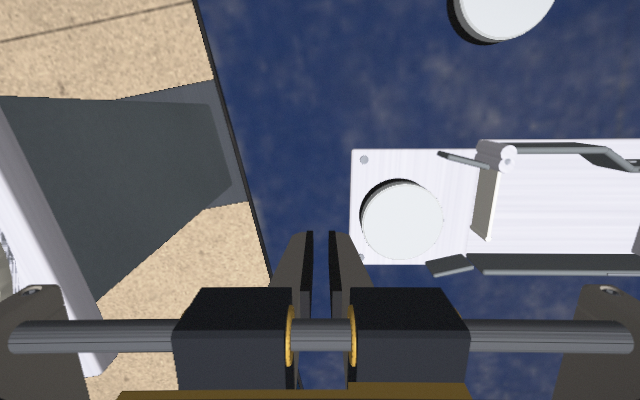

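The wrist view shows the case standing on the apron at (402,220), with the fingers in line behind it. Lowering, shutting, and starting the push.

```bash
python3 -m crank '[[1,0,0,0.02,0],[1,0,0,0.02,0],[1,0,0,0.012,0],[1,0,0,0.006,0],[1,0,0,0,0],[1,0,0,0,0]]'; python3 -m crank '[[1,0,0.002,0,0],[1,0,0.002,0,0],[1,0,0.002,0,0],[1,0,0.002,0,0],[1,0,0.002,0,0],[1,0,0.002,0,0],[1,0,0.002,0,0],[1,0,0.002,0,0],[1,0,0.002,0,0],[1,0,0.002,0,0],[1,0,0.003,0,0],[1,0,0.003,0,0],[1,0,0.003,0,0],[1,0,0.003,0,0],[1,0,0.003,0,0]]'
python3 - <<'E'
from h import *
np.set_printoptions(precision=4,suppress=True)
im=get_image("wrist"); cv2.imwrite("pics/w4.png",im[...,::-1]); im=get_image("side"); cv2.imwrite("pics/s4.png",cv2.resize(im[160:270,250:400,::-1],None,fx=4,fy=4))
st=get_state()
p=np.array([.5155,-.055,-.1953]);c,s=np.cos(p[2]),np.sin(p[2]); R2=np.array([[c,-s],[s,c]])
print(st["time"],st["width"],"tcp chute",(st["ee_pos"][:2]-p[:2])@R2,st["ee_pos"][2],st["wrist_force"][:2]@R2,st["wrist_force"][2])
E
```

```text
time: 11.2
ee_pos: [0.3944, -0.0309, 0.0266]
orientation: [0.772, 0.635, 0.0, 0.0]
wrist_force: [-0.2, 0.2, 0.9]
width: 0.0
time: 12.7
ee_pos: [0.4288, -0.0376, 0.0264]
orientation: [0.772, 0.635, -0.0, 0.0]
wrist_force: [-0.8, -0.2, -0.2]
width: 0.0006
12.8 0.0006411621905280322 tcp chute [-0.0881  0.0002] 0.026442555302567828 [ 1.3373 -0.731 ] -0.5162245662772145
```

View pics/w4.png

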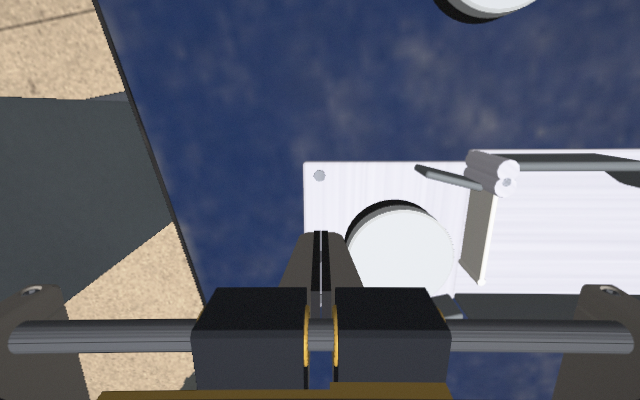

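The case is in line and just short of the flap. Pushing through it at 30 mm/s.

```bash
cat > look.py <<'E'
import sys
from h import *
np.set_printoptions(precision=4,suppress=True)
n=sys.argv[1]
if n!="-":
    im=get_image("wrist"); cv2.imwrite(f"pics/w{n}.png",im[...,::-1]); im=get_image("side"); cv2.imwrite(f"pics/s{n}.png",cv2.resize(im[160:270,250:400,::-1],None,fx=4,fy=4))
st=get_state()
p=np.array([.5155,-.055,-.1953]);c,s=np.cos(p[2]),np.sin(p[2]); R2=np.array([[c,-s],[s,c]])
print(st["time"],st["width"],"tcp chute",(st["ee_pos"][:2]-p[:2])@R2,st["ee_pos"][2],"F",st["wrist_force"][:2]@R2,st["wrist_force"][2])
E
python3 -m crank '[[1,0,0.003,0,0],[1,0,0.003,0,0],[1,0,0.003,0,0],[1,0,0.003,0,0],[1,0,0.003,0,0],[1,0,0.003,0,0],[1,0,0.003,0,0],[1,0,0.003,0,0],[1,0,0.003,0,0],[1,0,0.003,0,0]]'; python3 look.py -;  python3 -m crank '[[1,0,0.003,0,0],[1,0,0.003,0,0],[1,0,0.003,0,0],[1,0,0.003,0,0],[1,0,0.003,0,0],[1,0,0.003,0,0],[1,0,0.003,0,0],[1,0,0.003,0,0],[1,0,0.003,0,0],[1,0,0.003,0,0]]'; python3 look.py 5
```

```text
time: 13.8
ee_pos: [0.4578, -0.0434, 0.0263]
orientation: [0.772, 0.635, -0.0, -0.0]
wrist_force: [-4.0, 0.5, 1.8]
width: 0.0006
13.8 0.0005693047142856083 tcp chute [-0.0589  0.0002] 0.026274840511590767 F [-4.0264 -0.2936] 1.7527439792883643
time: 14.8
ee_pos: [0.4876, -0.0492, 0.0263]
orientation: [0.772, 0.635, -0.0, -0.0]
wrist_force: [-4.8, -0.3, 0.3]
width: 0.0006
14.9 0.00034041028780272894 tcp chute [-0.028   0.0003] 0.026421637110302314 F [-2.3795 -1.1887] -1.054500050192822
```

View pics/w5.png

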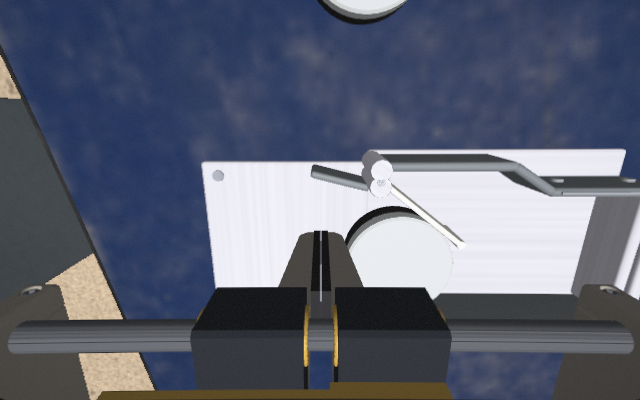

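View pics/s5.png

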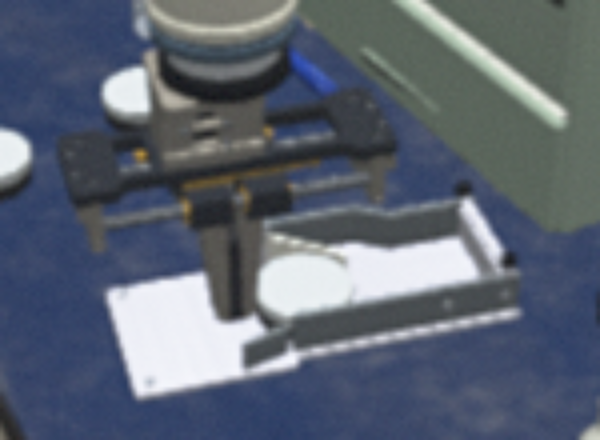

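The flap is riding on the case's left side and the case is against the right wall, with about 4 N on the tool. Continuing to just short of the earliest possible stop contact.

```bash
python3 -m crank '[[1,0,0.003,0,0],[1,0,0.003,0,0],[1,0,0.003,0,0],[1,0,0.003,0,0],[1,0,0.003,0,0],[1,0,0.003,0,0],[1,0,0.003,0,0],[1,0,0.003,0,0],[1,0,0.003,0,0],[1,0,0.003,0,0]]'; python3 look.py -;  python3 -m crank '[[1,0,0.003,0,0],[1,0,0.003,0,0],[1,0,0.003,0,0],[1,0,0.003,0,0],[1,0,0.003,0,0],[1,0,0.003,0,0],[1,0,0.003,0,0],[1,0,0.002,0,0],[1,0,0.002,0,0],[1,0,0.002,0,0]]'; python3 look.py 6
```

```text
time: 15.9
ee_pos: [0.5172, -0.055, 0.0264]
orientation: [0.772, 0.635, 0.0, 0.0]
wrist_force: [-3.2, 0.4, -0.4]
width: 0.0003
15.9 0.0003067266226206254 tcp chute [0.0017 0.0004] 0.026429726285265923 F [-3.2624 -0.2351] -0.36710233170092776
time: 16.9
ee_pos: [0.5438, -0.0602, 0.0265]
orientation: [0.772, 0.635, 0.0, 0.0]
wrist_force: [-0.1, -0.0, -0.2]
width: 0.0004
17.0 0.0004804220548265127 tcp chute [0.0286 0.0003] 0.0264833023031315 F [-2.5405 -1.8761] 0.4925809463519157
```

View pics/w6.png

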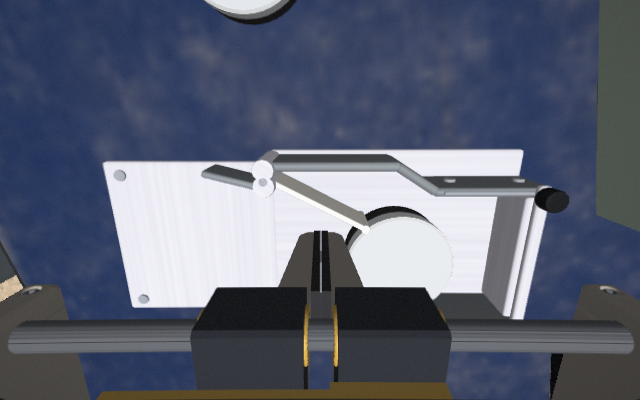

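View pics/s6.png

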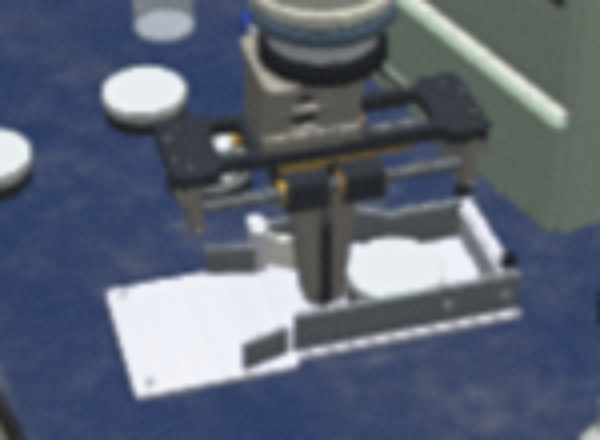

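```bash
python3 -m crank '[[1,0,0.002,0,0],[1,0,0.002,0,0],[1,0,0.002,0,0]]'; python3 -m crank '[[1,0,0.002,0,0],[1,0,0.0015,0,0],[1,0,0.0015,0,0],[1,0,0.001,0,0],[1,0,0.001,0,0]]'; python3 look.py 7
```

```text
time: 17.3
ee_pos: [0.5492, -0.0614, 0.0263]
orientation: [0.772, 0.635, -0.0, 0.0]
wrist_force: [-0.9, -2.0, -0.2]
width: 0.0008
time: 17.8
ee_pos: [0.5562, -0.0627, 0.0264]
orientation: [0.772, 0.635, 0.0, 0.0]
wrist_force: [-2.8, -2.3, 1.1]
width: 0.0007
17.9 3.312934940454752e-05 tcp chute [0.0415 0.0004] 0.0264333654575932 F [-1.2042 -2.4372] 0.753469958545969
```

View pics/w7.png

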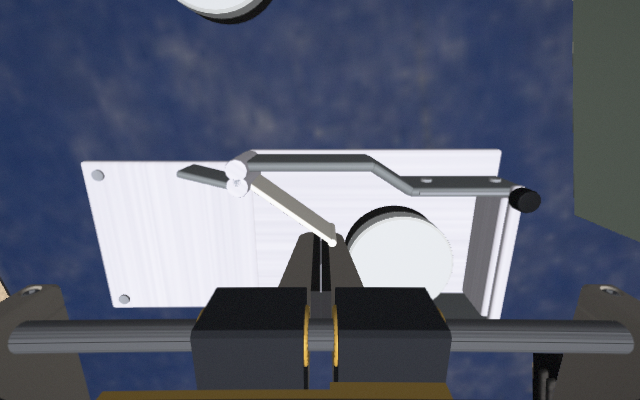

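The flap has dropped off the case and rests on the fingers' left side, with about −2.4 N lateral. The case is clear of it and the stop is about 14 mm ahead by estimate. Creeping.

```bash
python3 -m crank '[[1,0,0.001,0,0],[1,0,0.001,0,0],[1,0,0.001,0,0]]';python3 look.py - ; python3 -m crank '[[1,0,0.001,0,0],[1,0,0.001,0,0],[1,0,0.001,0,0]]';python3 look.py - ;  python3 -m crank '[[1,0,0.001,0,0],[1,0,0.001,0,0]]'; python3 look.py -
```

```text
time: 18.2
ee_pos: [0.5588, -0.0631, 0.0263]
orientation: [0.772, 0.635, -0.0, -0.0]
wrist_force: [-1.6, -1.8, 0.8]
width: 0.0005
18.2 0.0005048517724422671 tcp chute [0.044  0.0004] 0.026309080264845408 F [-1.2517 -2.0825] 0.7512680863809089
time: 18.5
ee_pos: [0.5621, -0.0638, 0.0264]
orientation: [0.772, 0.635, 0.0, 0.0]
wrist_force: [-1.2, -1.7, -0.7]
width: 0.0002
18.5 0.00016151018844581198 tcp chute [0.0475 0.0004] 0.02638201959752018 F [-0.8204 -1.9284] -0.6910951084004036
time: 18.7
ee_pos: [0.564, -0.0642, 0.0264]
orientation: [0.772, 0.635, -0.0, 0.0]
wrist_force: [-1.8, -1.4, -0.0]
width: 0.0007
18.7 0.0006762161738878178 tcp chute [0.0494 0.0004] 0.02636800478852647 F [-1.5067 -1.7336] -0.02631966640020334
```

```bash
for i in 1; do python3 -m crank '[[1,0,0.0005,0,0],[1,0,0.0005,0,0],[1,0,0.0005,0,0]]'>/dev/null;python3 look.py - ; python3 -m crank '[[1,0,0.0005,0,0],[1,0,0.0005,0,0]]'>/dev/null;python3 look.py - ;  python3 -m crank '[[1,0,0.0005,0,0],[1,0,0.0005,0,0]]'>/dev/null; python3 look.py -; done
```

```text
19.0 0.00020676432089919796 tcp chute [0.0508 0.0004] 0.026390087525534515 F [-1.0827 -2.784 ] 0.5278824646615288
19.2 0.00034441192206348257 tcp chute [0.0518 0.0004] 0.026371167401291494 F [-0.3879 -2.5663] -0.22735792708036387
19.4 0.0006165357945160932 tcp chute [0.0531 0.0004] 0.026478713112481213 F [-0.4224 -2.8683] -0.5676225933124266
```

```bash
python3 -m crank '[[1,0,0.0005,0,0],[1,0,0.0005,0,0]]'>/dev/null;python3 look.py - ; python3 -m crank '[[1,0,0.0005,0,0]]'>/dev/null;python3 look.py -
```

```text
19.6 0.0006750185673000723 tcp chute [0.0538 0.0004] 0.026391952729788802 F [-2.3033 -3.1213] 1.0070961570540278
19.7 0.0006049532775162202 tcp chute [0.0542 0.0004] 0.026386354384295152 F [-1.4508 -2.6397] 0.3303420287975285
```

```bash
python3 -m crank '[[1,0,0.0005,0,0]]'>/dev/null;python3 look.py - 
```

```text
19.8 0.00024755494264830315 tcp chute [0.0547 0.0004] 0.02638495431799854 F [-1.4133 -2.9396] 0.9681331121671937
```

```bash
python3 -m crank '[[1,0,0.0005,0,0]]'>/dev/null;python3 look.py 8 
```

```text
20.0 0.0006546856872004205 tcp chute [0.0554 0.0004] 0.026383981387139217 F [-1.6095 -2.8433] 0.01627532758513381
```

View pics/w8.png

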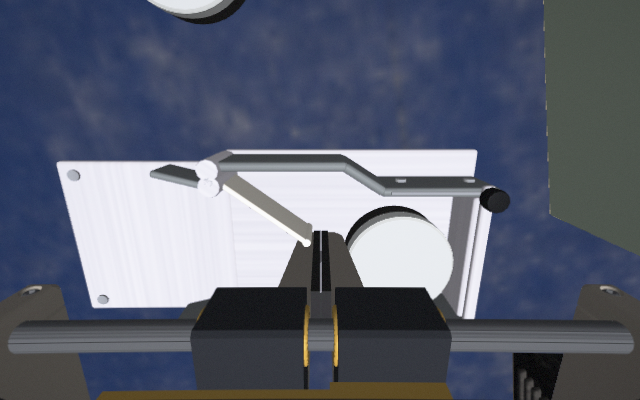

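The case is nearly at the stop. Continuing in single small rows.

```bash
python3 -m crank '[[1,0,0.0004,0,0]]'>/dev/null;python3 look.py - 
```

```text
20.1 0.0005738126378658003 tcp chute [0.0556 0.0004] 0.02638664160965164 F [-1.0606 -2.9705] -0.20120475221129286
```

```bash
python3 -m crank '[[1,0,0.0004,0,0]]'>/dev/null;python3 look.py - 
```

```text
20.2 0.0007268402928895889 tcp chute [0.0561 0.0004] 0.026370682067328517 F [-0.7602 -2.0753] -0.4722521038583092
```

```bash
python3 -m crank '[[1,0,0.0004,0,0]]'>/dev/null;python3 look.py - 
```

```text
20.3 0.0005533188879720003 tcp chute [0.0565 0.0004] 0.026384384812547918 F [-0.826  -2.6894] 0.3081527502785732
```

```bash
python3 -m crank '[[1,0,0.0004,0,0]]'>/dev/null;python3 look.py - 
```

```text
20.4 0.0005781087291341793 tcp chute [0.0569 0.0005] 0.026403735935357633 F [-0.8209 -2.1356] -0.1361018640319659
```

```bash
python3 -m crank '[[1,0,0.0004,0,0]]'>/dev/null;python3 look.py - 
```

```text
20.5 0.000628831009176792 tcp chute [0.0573 0.0004] 0.026386611894566946 F [-1.2486 -2.4716] 0.6054159697769004
```

```bash
python3 -m crank '[[1,0,0.0004,0,0]]'>/dev/null;python3 look.py - 
```

```text
20.6 0.0006449349792513641 tcp chute [0.0577 0.0004] 0.026383094059233867 F [-1.1064 -2.4489] 0.1320412305080262
```

```bash
python3 -m crank '[[1,0,0.0004,0,0]]'>/dev/null;python3 look.py - 
```

```text
20.7 0.0002784069824759591 tcp chute [0.0581 0.0005] 0.026401555211446374 F [-1.3043 -0.9849] 0.7613722079958998
```

```bash
python3 -m crank '[[1,0,0.0004,0,0]]'>/dev/null;python3 look.py - 
```

```text
20.8 0.00016192256015928755 tcp chute [0.0585 0.0005] 0.02637050996615885 F [-1.1941 -2.3868] -0.13341100302743614
```

```bash
python3 -m crank '[[1,0,0.0004,0,0]]'>/dev/null;python3 look.py - 
```

```text
20.9 0.0004247726346387182 tcp chute [0.0589 0.0004] 0.026367423207844038 F [-0.9648 -2.1243] 0.7293662591694559
```

```bash
python3 -m crank '[[1,0,0.0004,0,0]]'>/dev/null;python3 look.py 9 
```

```text
21.1 0.00029094988936788374 tcp chute [0.0591 0.0004] 0.026359224341839016 F [-1.9552 -2.9228] 1.1486694073628572
```

View pics/w9.png

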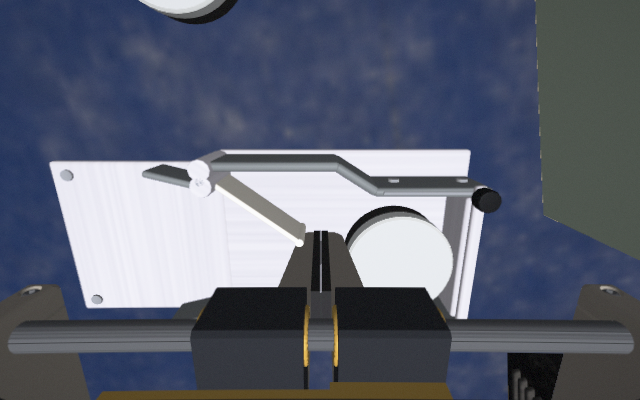

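View pics/s9.png

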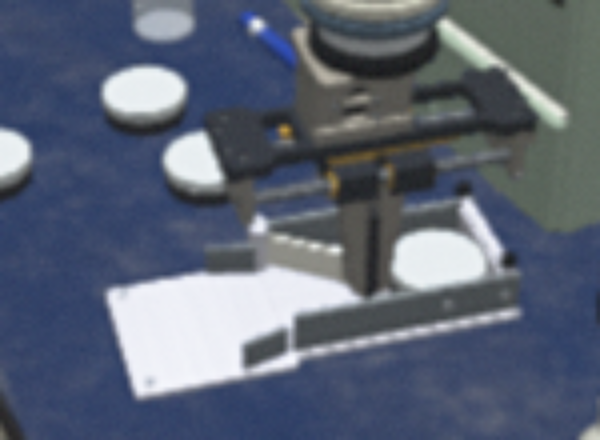

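```bash
python3 -m crank '[[1,0,0.0004,0,0]]'>/dev/null;python3 look.py - 
```

```text
21.2 0.00032614589113089934 tcp chute [0.0593 0.0004] 0.026331551607339174 F [-3.9354 -2.0012] 2.3335952002196176
```

```bash
python3 -m crank '[[1,0,0.0004,0,0]]'>/dev/null;python3 look.py - 
```

```text
21.3 0.0006283092369804022 tcp chute [0.0593 0.0004] 0.026277602486005074 F [-5.4999 -1.7468] 4.323847954205823
```

Contact is felt: position is stuck at 0.0593 and force is building at about 4 N/mm. Pressing up gently.

```bash
python3 -m crank '[[1,0,0.0004,0,0]]'>/dev/null;python3 look.py - ;python3 -m crank '[[1,0,0,0,0]]'>/dev/null;python3 look.py -
```

```text
21.4 0.00029329179837886724 tcp chute [0.0594 0.0004] 0.026259750988268656 F [-6.9039 -1.7354] 4.462624493374297
21.5 0.000378019330051583 tcp chute [0.0594 0.0004] 0.026288500701675363 F [-6.1974 -2.1191] 3.8599762931210213
```

```bash
python3 -m crank '[[1,0,0.0005,0,0]]'>/dev/null;python3 look.py - ;python3 -m crank '[[1,0,0,0,0]]'>/dev/null;python3 look.py -
```

```text
21.6 0.00021079319343585736 tcp chute [0.0595 0.0004] 0.026234924938313114 F [-7.6638 -2.6979] 6.697647967436165
21.7 0.00044605647646678265 tcp chute [0.0595 0.0004] 0.026258085475558256 F [-7.0347 -2.0269] 5.067745774237389
```

```bash
python3 -m crank '[[1,0,0.0004,0,0]]'>/dev/null;python3 look.py - ;for k in 1 2 3; do python3 -m crank '[[1,0,0,0,0],[1,0,0,0,0]]'>/dev/null;python3 look.py -; done
```

```text
21.8 0.00021843215684848235 tcp chute [0.0595 0.0004] 0.026237389856227096 F [-9.4314 -3.0701] 7.1527505142453975
22.0 0.0008274331393925422 tcp chute [0.0595 0.0004] 0.026240521746499466 F [-7.852  -1.9605] 6.706199351368631
22.2 0.000747946912442345 tcp chute [0.0595 0.0004] 0.026228721502419304 F [-8.0834 -2.3556] 7.310498957154903
22.4 0.0006067984726617517 tcp chute [0.0595 0.0004] 0.026260558485116665 F [-8.9553 -2.3395] 7.292419276180615
```

```bash
python3 -m crank '[[1,0,0.0001,0,0],[1,0,0,0,0],[1,0,0,0,0]]'>/dev/null;python3 look.py - ; python3 -m crank '[[1,0,0,0,0],[1,0,0,0,0],[1,0,0,0,0]]'>/dev/null;python3 look.py -
```

```text
22.7 0.000661048495107877 tcp chute [0.0595 0.0004] 0.026234669408693085 F [-8.6208 -1.8684] 7.078917835874613
23.0 0.000465011887841542 tcp chute [0.0595 0.0004] 0.026221798181472473 F [-9.1837 -1.1869] 7.625980252030318
```

About 7–8 N net was held for over a second. Now drawing straight back slowly.

```bash
python3 -m crank '[[1,0,-0.001,0,0],[1,0,-0.001,0,0],[1,0,-0.001,0,0],[1,0,-0.002,0,0],[1,0,-0.002,0,0],[1,0,-0.002,0,0],[1,0,-0.002,0,0],[1,0,-0.002,0,0],[1,0,-0.002,0,0],[1,0,-0.002,0,0],[1,0,-0.002,0,0],[1,0,-0.002,0,0]]'; python3 look.py 10
```

```text
time: 24.2
ee_pos: [0.5562, -0.0627, 0.0267]
orientation: [0.772, 0.635, 0.001, 0.001]
wrist_force: [0.8, -4.8, 0.7]
width: 0.0003
24.3 0.0005749751062459121 tcp chute [0.0409 0.0004] 0.02661964060417021 F [ 1.6237 -3.6467] 1.1798002818038804
```

View pics/w10.png

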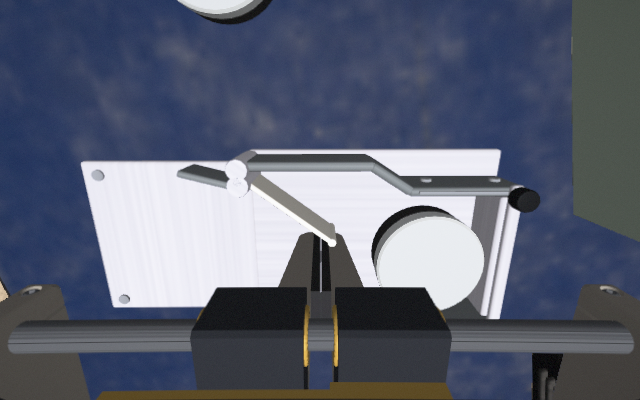

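The case stays at the stop and the flap rides on the finger side. Continuing straight back.

```bash
python3 -m crank '[[1,0,-0.002,0,0],[1,0,-0.002,0,0],[1,0,-0.002,0,0],[1,0,-0.002,0,0],[1,0,-0.002,0,0],[1,0,-0.002,0,0],[1,0,-0.002,0,0],[1,0,-0.002,0,0],[1,0,-0.002,0,0],[1,0,-0.002,0,0]]'; python3 look.py -; python3 -m crank '[[1,0,-0.002,0,0],[1,0,-0.002,0,0],[1,0,-0.002,0,0],[1,0,-0.002,0,0],[1,0,-0.002,0,0],[1,0,-0.002,0,0],[1,0,-0.002,0,0],[1,0,-0.002,0,0],[1,0,-0.002,0,0],[1,0,-0.002,0,0]]'; python3 look.py 11
```

```text
time: 25.3
ee_pos: [0.5354, -0.0586, 0.0264]
orientation: [0.772, 0.635, -0.0, -0.0]
wrist_force: [-1.4, -3.4, -0.1]
width: 0.0003
25.3 0.0002822919465075004 tcp chute [0.0202 0.0003] 0.026357520346156092 F [-0.7152 -3.5693] -0.13936964199427565
time: 26.3
ee_pos: [0.5158, -0.0547, 0.0264]
orientation: [0.772, 0.635, -0.0, -0.0]
wrist_force: [-2.9, -2.0, 0.1]
width: 0.0007
26.4 0.00047613534305495096 tcp chute [-0.      0.0003] 0.026335889701199086 F [-3.0687 -1.9411] 0.2278083227065741
```

View pics/w11.png

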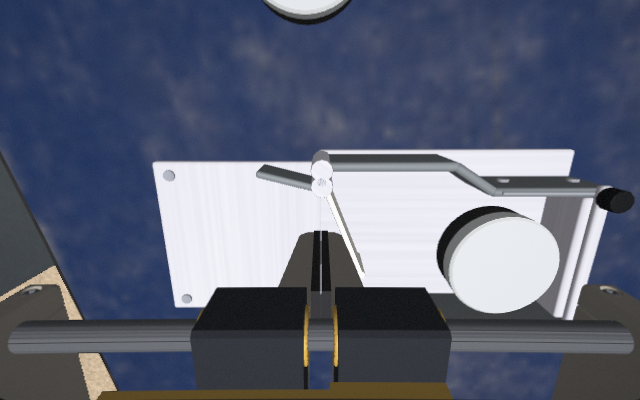

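The flap is riding down the fingers' front corner, at about 0.4 rad by eye. Easing back more slowly.

```bash
python3 -m crank '[[1,0,-0.0015,0,0],[1,0,-0.0015,0,0],[1,0,-0.0015,0,0],[1,0,-0.0015,0,0],[1,0,-0.0015,0,0],[1,0,-0.0015,0,0],[1,0,-0.0015,0,0],[1,0,-0.0015,0,0],[1,0,-0.0015,0,0],[1,0,-0.0015,0,0],[1,0,-0.0015,0,0],[1,0,-0.0015,0,0],[1,0,-0.0015,0,0],[1,0,-0.0015,0,0],[1,0,-0.0015,0,0],[1,0,-0.0015,0,0],[1,0,-0.0015,0,0],[1,0,-0.0015,0,0],[1,0,-0.0015,0,0],[1,0,-0.0015,0,0]]'; python3 -m crank '[[1,0,-0.002,0,0],[1,0,-0.003,0,0],[1,0,-0.004,0,0],[1,0,-0.004,0,0],[1,0,-0.004,0,0]]'; python3 look.py 12
```

```text
time: 28.4
ee_pos: [0.4865, -0.049, 0.0264]
orientation: [0.772, 0.635, 0.0, -0.0]
wrist_force: [-0.2, -0.6, 0.6]
width: 0.0005
time: 28.9
ee_pos: [0.4694, -0.0456, 0.0264]
orientation: [0.772, 0.635, -0.0, -0.0]
wrist_force: [0.1, -0.3, -0.7]
width: 0.0006
29.0 0.0004013385803152788 tcp chute [-0.0474  0.0002] 0.02632410743579493 F [-0.2699  0.2574] -1.0439466189440625
```

View pics/w12.png

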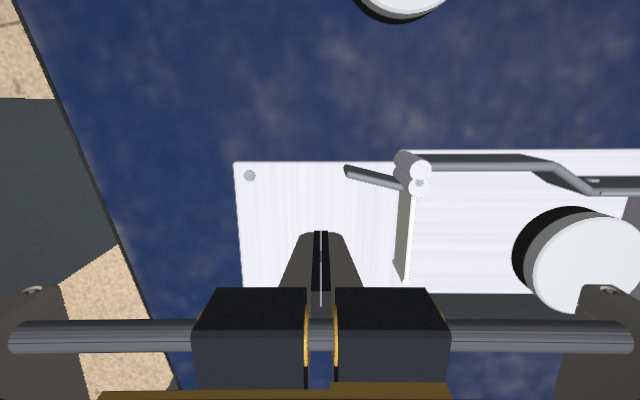

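The flap is shut. Backing off along the apron, lifting clear and verifying.

```bash
python3 -m crank '[[1,0,-0.01,0,0],[1,0,0,-0.02,0],[1,0,0,-0.03,0],[1,0,0,-0.03,0],[1,0,0,-0.03,0],[1,-0.03,0,0,0],[1,-0.03,0,0,0],[1,-0.03,0,0,0],[1,-0.025,0.015,0,0],[1,0,0.015,0,0],[1,0,0.015,0,0],[1,0,0,0,0],[1,0,0,0,0]]'; python3 look.py 13; python3 - <<'E'
from h import *
np.set_printoptions(precision=4,suppress=True)
info=camera_info("wrist"); im=get_image("wrist")
p=np.array([.5155,-.055,-.1953]);c,s=np.cos(p[2]),np.sin(p[2]); R2=np.array([[c,-s],[s,c]])
for m in masks_of("case_center","wrist"):
    ys,xs=np.nonzero(m["region"]); q=onz("wrist",[[xs.mean(),ys.mean()]],.028,info)
    print(m["confidence"],np.round(m["rect"]),(q[:,:2]-p[:2])@R2)
E
```

```text
time: 30.3
ee_pos: [0.4812, -0.1649, 0.136]
orientation: [0.772, 0.636, -0.0, -0.0]
wrist_force: [0.3, -0.4, 0.9]
width: 0.0004
30.4 0.0005376543717362636 tcp chute [-0.0126 -0.1144] 0.1361210717429431 F [-0.0038 -0.3454] -1.1414644224964732
0.96 [420.  28. 504. 110.] [[ 0.1    -0.0045]]
```

View pics/w13.png

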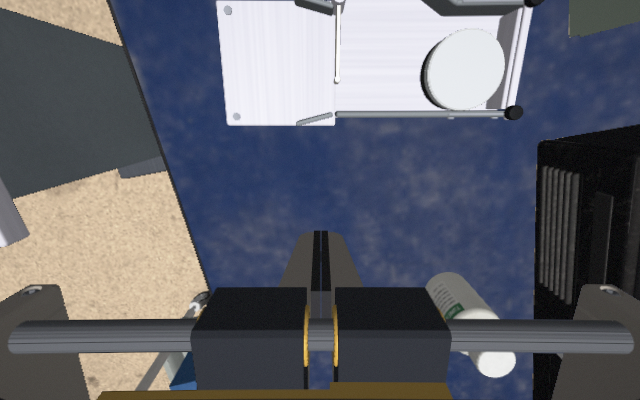

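View pics/s13.png

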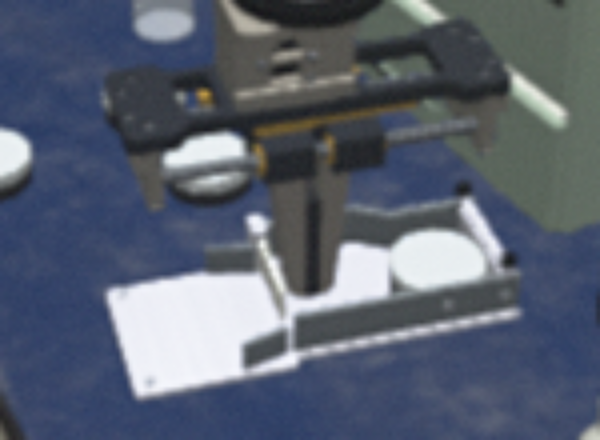

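```bash
python3 - <<'E'
from h import *
im=cv2.imread("pics/w13.png")
cv2.imwrite("pics/w13z.png",cv2.resize(im[0:125,320:545],None,fx=3.4,fy=3.4,interpolation=cv2.INTER_CUBIC))
info=camera_info("wrist"); p=np.array([.5155,-.055,-.1953]);c,s=np.cos(p[2]),np.sin(p[2]); R2=np.array([[c,-s],[s,c]])
g=im.min(2); 
def P(x,y,z): return np.r_[p[:2]+R2@[x,y],z]
print(proj("wrist",[P(.1355,.03,.006),P(.1355,-.03,.006),P(.1355,0,.03),P(.1355,-.03,.049),P(.1355,.03,.049)],info))
E
```

```text
[[498.90002435  27.92946488]
 [486.74250148 103.49246769]
 [509.15047592  63.11791959]
 [516.60377578 102.6794263 ]
 [533.81861777  12.20597041]]
```

View pics/w13z.png

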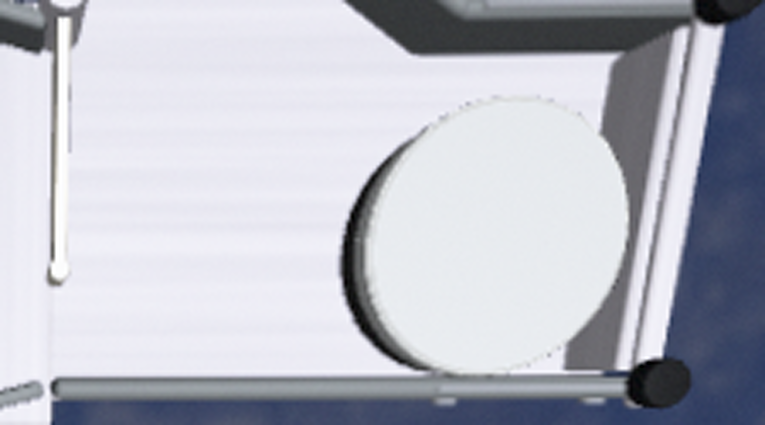

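The flap is shut and the case is at the stop end, but from this oblique angle the gap at the stop is ambiguous by about 2 mm. I'll move the camera directly abreast of the stop to settle it. 30 s have been used.

```bash
python3 -m crank '[[1,0,0,-0.03,0],[1,0,0,-0.03,0],[1,0,0,-0.03,0],[1,0,0,-0.02,0],[1,0,0.03,0,0],[1,0,0.03,0,0],[1,0,0.03,0,0],[1,0,0.03,0,0],[1,0,0.02,0,0],[1,0,0,0,0],[1,0,0,0,0]]'; python3 - <<'E'
from h import *
import pickle
np.set_printoptions(precision=4,suppress=True)
info=camera_info("wrist"); im=get_image("wrist"); cv2.imwrite("pics/w14.png",im[...,::-1]); pickle.dump(info,open("w14.pkl","wb"))
p=np.array([.5155,-.055,-.1953]);c,s=np.cos(p[2]),np.sin(p[2]); R2=np.array([[c,-s],[s,c]])
cam=-info["R"].T@info["t"]; print("cam chute",(cam[:2]-p[:2])@R2,cam[2])
# printer corner
q=onz("side",[[387,217]],0.); print("printer corner",(q[:,:2]-p[:2])@R2)
def P(x,y,z): return np.r_[p[:2]+R2@[x,y],z]
a=proj("wrist",[P(.11,0,.02)],info)[0]; print(a)
x0,y0=max(int(a[0])-110,0),max(int(a[1])-60,0)
cv2.imwrite("pics/w14z.png",cv2.resize(im[y0:y0+110,x0:x0+160,::-1],None,fx=5,fy=5,interpolation=cv2.INTER_CUBIC)); print(x0,y0)
E
```

```text
time: 31.6
ee_pos: [0.6187, -0.1919, 0.2459]
orientation: [0.772, 0.636, -0.0, -0.001]
wrist_force: [-0.9, -0.1, -0.3]
width: 0.0007
cam chute [ 0.1265 -0.033 ] 0.4023898051271444
printer corner [[0.2017 0.0408]]
[306.8538  77.9724]
196 17
```

View pics/w14z.png

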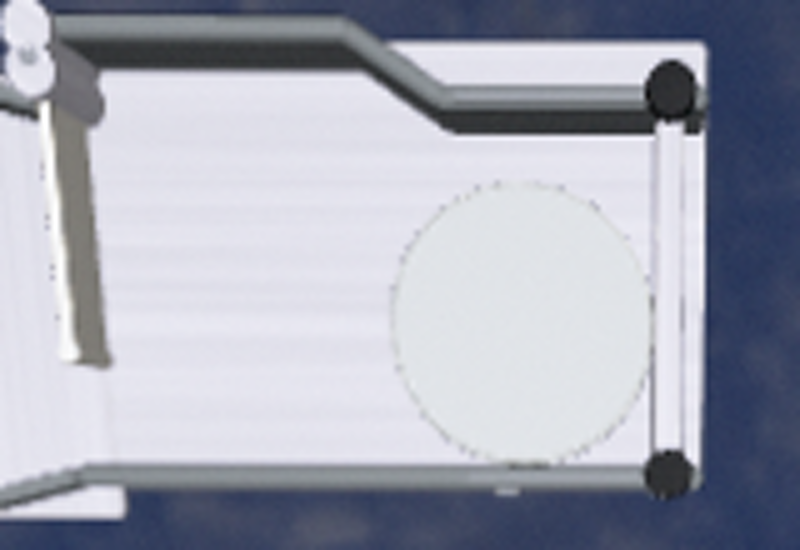

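Looking straight down, the case's rim (crop right edge about 653) touches the stop face (about 654). The flap is shut and the robot is clear of everything.

```bash
python3 - <<'E'
from cell import *
for c in("side",):
    get_image(c)
    for l in("beaker","bottle","pen"): print(l,[(round(m["confidence"],2),[round(v) for v in m["rect"]]) for m in masks_of(l,c)][:1])
print(job_done())
E
```

```text
beaker [(0.62, [280, 142, 300, 171])]
bottle [(0.58, [390, 259, 422, 301])]
pen [(0.43, [310, 161, 332, 186])]
the job is handed in; nothing more can be done
None
```

The job is done and handed in after about 32 s of the 70 s allowed. The round case is home against the end stop and the flap is shut.

- **Placing and pushing:** I took the case farthest to the robot's left and set it on the apron. I then pushed it through the flap with shut fingers and crept on until I felt the stop.
- **Pressing:** I held it on the stop for over a second. The wrist readings were 8 to 9 N along the channel, which is about 7 to 8 N net of drag. The highest reading in the push was 9.4 N, with a reading after every row near the stop.
- **Drawing back:** I drew the fingers straight back at 10 to 20 mm/s, and at 15 mm/s while the flap closed. The flap rode down on the fingers to shut. Its closing speed was not measured directly.

**Last checks:**
- A look from above the stop shows the case's rim touching the stop face and the flap shut.
- The beaker, bottle and pen are where they started, to within about 3 pixels in the side view.
- The robot was touching nothing.

**Readings that disagreed:**
- Contact came about 2 to 3 mm farther in than the camera estimate of the stop.
- One slanted view seemed to show a gap of about 2 mm at the stop; the look from above showed none.
- While pressing, the wrist also read about 7 N upward, which I did not explain. It went away when I drew back.

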